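# Hang the blue vial shelf on the keyhole stud

### The arm

A 6-joint arm with a two-finger parallel gripper is mounted at the origin on a cart in front of the work surface, level with it; the furniture and walls round the work are solid. World frame = base frame: x ahead of the robot, y to its left, z up, the work surface at z = 0. Lengths are in m, angles in degrees, forces in N, time in s.
With the tool pointing down it reaches from about 0.3 to 0.775 m from the base axis. Payload 14.6 kg.
Tool frame: the origin (TCP) lies midway between the tips of the shut fingers; the grasp point (between the pads) lies 19 mm behind it; z points along the fingers, x is the direction in which the jaws open and shut, and the axes are right-handed (so a half turn about z gives the same grasp; the last joint's range is limited). The gripper opens to 94 mm and grips with 3 to 60 N. Pads are 16 mm wide; open, the fingers measure 119 mm over their backs; the gripper's body (75 mm by 177 mm) begins 78 mm behind the grasp point.
Start: joints at [63.449, 17.183, 87.147, -0, 75.671, -3.816], TCP at [0.213, 0.507, 0.184] pointing down, gripper open.
Joint ranges: [-173.82, 173.82], [-45.26, 126.66], [13.44, 144.39], [-59.66, 239.66], [0, 175.72], [-146.38, 146.38]. Speed limits (degrees/s): [127.2, 127.2, 147.25, 180, 180, 180].

### API

Orientations are given as a 3x3 rotation matrix whose columns are the frame's x, y, z axes.
In Python, from cell import bot, capture, camera_model gives the robot as it stands.
- The arm moves only by the tool step_arm, never from a script. Its argument "moves" is a list that holds one entry, the list of rows, each a list of 7 numbers: the shift along the world's x, y, z in m, then the turn, a rotation vector about the world's x, y, z in degrees, then the opening, from -1 (shut) to 1 (fully open). A call has 1 to 8 rows; each row shifts and turns the commanded pose from where the row before left it; what a row does not reach is not made up. A row lasts 1/12 s, in which the tool goes at most 41.7 mm and 7.16 degrees, less where a joint would pass 70% of its speed; a pose out of reach is approached as far as the arm can. A call is refused whole if a number of a shift passes 0.0417 or a number of a turn 7.16, either way. A call with a gripper value outside its range is refused whole. The fingers move at their own pace and stop on an object; the grip force is fixed at half the most. Time passes only in rows, so rows that do not move let the fingers close. It gives the time, the measured TCP pose, the force and the opening at its end, in the units of the state.
- bot.get_state(): the state, without advancing time (a new reading comes with each control period).
- capture(name): name is "scene" or "top" or "wrist"; returns the picture (400x640x3 uint8, blue, green, red); there is no depth.
- camera_model(name): a dict with "fx", "fy", "cx", "cy" (pixels), "dist" ([k1, k2, p1, p2, k3] as OpenCV has them; the pictures are not rectified), "eye" and "rotation" of the camera in the world; the wrist camera has in their place "tool_from_camera" (4x4, takes a point from camera to tool coordinates, whose origin is the TCP and whose axes are the tool frame's). Camera axes: x right, y up, looking along -z (the intrinsics and any distortion apply to the point x, -y, -z); pixel columns grow to the right and rows downward; lengths in m; the calibration is good to about 2 mm. A picture is of the moment at which its call begins: read the wrist's pose just before it. camera_model takes no time and is no camera call.
- bot.finish_job(): hands the job in, once; it reports no verdict.
The state is a dict: "time_s": time; "joint_positions": joint angles; "qvel": joint speeds; "joint_torque": joint torques, N m; "ee_pos": TCP position; "ee_rot": TCP orientation; "force": force on the tool from outside, world axes, zero at the start; "ft_torque": the same for the moment, N m; "finger_gap": finger opening in m.
Only numpy, scipy, OpenCV 4.12 (cv2) and the standard library are available. Lean on these libraries where they do the work, as an engineer would, in place of code of your own. Each camera call takes 0.05 s, during which the arm holds its last target.

### The job

Hang the blue vial shelf on the white stand: put the large round end of its keyhole over the black stud head with the shelf's back flat to the board, then lower it until the stud sits fully home at the end of the narrow slot, and let go so that it hangs upright. Leave the yellow shelf standing where it is.

Things in the scene. Friction and masses are not known exactly. Their poses are not given: they have to be found in the camera images.
- blue_shelf: Loose blue hanging vial shelf, 100 to 190 g, standing on the worktop. Origin: centre of its underside; z up, +x out of its flat back, y its width. Back plate 90 mm wide, x 19 to 25 mm, 108 mm tall. Ledge with two vial sockets in front: x -25 to 19 mm, 16 mm tall. Grip tab on top, to grip from above: x 13 to 25 mm, y -13 to 13 mm, z 108 to 158 mm.
- keyhole (a point): Centre of the large round end (52 mm across) of the hole through the blue shelf's back plate, 50 mm above its underside, mid-plate (x = 22 mm); axes as the shelf's. The hole narrows upward at 45 degrees into a slot 22 mm wide whose closed end is 42 mm above this point. Hung home, the stud's centre line is 36 mm above this point.
- yellow_shelf: A yellow shelf of the same shape, size and axes, standing on the worktop; not to be moved.
- stud (a point): Middle of the stud's neck, 126 mm above the worktop, 6.5 mm in front of the stand's board. The stud points to this point's -x (z up): neck 12 mm thick, 13 mm long, then a black head 32 mm across, 9 mm thick. A hung shelf has this point's yaw. Fixed stand: white board 110 mm wide, 142 mm tall, stud at mid-width; its dark foot, 10 mm high, reaches 31 mm in front of it.
Not all that is in view belongs to the job. There is more than one size of the blue_shelf; the job needs the larger.

How it is judged (in metres and radians):
On the way:
1. the stud head has passed through the large end of the blue shelf's keyhole (x of stud in the frame of blue_shelf between 0.005 and 0.032 m and y of stud in the frame of blue_shelf between -0.016 and 0.016 m and z of stud in the frame of blue_shelf between 0.03 and 0.074 m).
At the end, for the whole second after the job is handed in: The blue shelf hangs at rest on the stud, its back plate between stud head and board, the stud at the closed end of the slot (79 to 92 mm above the shelf's underside, within 10 mm of its middle), upright within 0.2 rad; the yellow shelf was left standing, moved at most 30 mm (x of stud in the frame of blue_shelf between 0.01 and 0.033 m and y of stud in the frame of blue_shelf between -0.01 and 0.01 m and z of stud in the frame of blue_shelf between 0.079 and 0.092 m and angle between blue_shelf's own z axis and vertical below 0.2 rad and linear speed of blue_shelf below 0.03 m/s); the robot touches nothing.
It fails at once if the yellow shelf is moved more than 30 mm or tipped (distance of yellow_shelf from where it was at the start of the episode above 0.03 m or angle between yellow_shelf's own z axis and vertical above 0.35 rad).
It also fails if it takes over 42 s, if anything falls off the work surface, if the arm or the gripper's body presses on something with over 40 N, if the wrist force passes 120 N, or if a joint passes its speed limit or range.

## Working session

There is one attempt and no reset: what is moved stays moved. The work goes in short steps, Python scripts to look and compute and a tool call to move; the robot and the scene stay as the last step left them, time stands still between calls to the robot, and variables do not carry over. Pictures are saved under pics/ and viewed, and the job is handed in when it is done.

Besides the shell and the picture viewer there is one more tool, called after "Emit:" as name(argument=value, ...) on one line, values as JSON. step_arm: Moves the arm, as the interface text tells. Its arguments: {"type":"object","properties":{"moves":{"type":"array"}},"required":["moves"]}

```bash
mkdir -p pics; ls
cat > h.py <<'E'
import numpy as np, cv2
from cell import bot, capture, camera_model
E
python3 - <<'E'
from h import *
s=bot.get_state();print(s['time_s'],s['ee_pos'],np.round(s['ee_rot'],3),s['finger_gap'],s['force'])
for n in ['scene','top']:
    cv2.imwrite(f'pics/{n}0.png',capture(n)); 
    m=camera_model(n);print(n,m)
print(camera_model('wrist'))
E
```

```text
pics
0.0 [0.2124373  0.50699396 0.18358495] [[ 0.386  0.922 -0.001]
 [ 0.922 -0.386 -0.001]
 [-0.001 -0.    -1.   ]] 0.09403140762603286 [ 0.14197019 -0.44301651  0.57927175]
scene {'fx': 444.27444553925477, 'fy': 444.27444553925477, 'cx': 323.7219414048977, 'cy': 197.20825896197795, 'dist': array([-0.12722771,  0.        ,  0.        ,  0.        ,  0.        ]), 'eye': array([-0.04594112, -0.38225024,  0.89846673]), 'rotation': array([[ 0.61430168,  0.62255712, -0.48482583],
       [-0.78884702,  0.46988342, -0.39614386],
       [-0.01881056,  0.62580524,  0.7797525 ]])}
top {'fx': 443.16179196268826, 'fy': 443.16179196268826, 'cx': 319.31516016586534, 'cy': 205.08286067393962, 'dist': array([-0.04235517,  0.        ,  0.        ,  0.        ,  0.        ]), 'eye': array([0.33410364, 0.01141673, 1.10267585]), 'rotation': array([[-0.01555079,  0.98955831, -0.14329174],
       [-0.99979793, -0.01356327,  0.01483687],
       [ 0.01273845,  0.14349352,  0.98956927]])}
{'fx': 358.0597070822803, 'fy': 358.0597070822803, 'cx': 321.3908016893201, 'cy': 197.53717895395366, 'dist': array([-0.03309952,  0.        ,  0.        ,  0.        ,  0.        ]), 'tool_from_camera': array([[ 9.99999602e-01,  5.26296646e-04,  7.20970414e-04,
        -1.98708155e-04],
       [ 6.76117325e-04, -9.73933716e-01, -2.26831787e-01,
        -6.62356773e-02],
       [ 5.82796586e-04,  2.26832184e-01, -9.73933684e-01,
        -1.99664579e-01],
       [ 0.00000000e+00,  0.00000000e+00,  0.00000000e+00,
         1.00000000e+00]])}
```

View pics/scene0.png

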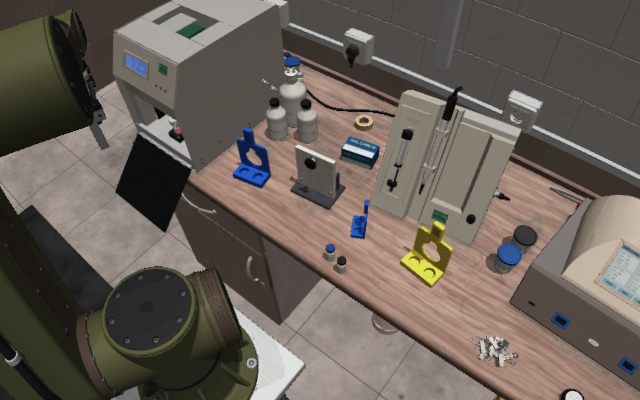

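View pics/top0.png

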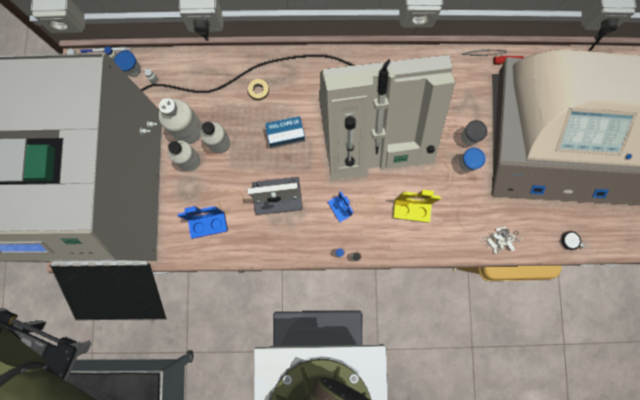

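The larger blue shelf is at top (207,222) and scene (252,160), the stand at top (275,195), the yellow shelf at top (415,207), and a small blue decoy at top (341,206). Next I'll zoom in.

Run:
```python
import cv2
t=cv2.imread('pics/top0.png');s=cv2.imread('pics/scene0.png')
a=cv2.resize(t[165:245,165:315],None,fx=5,fy=5,interpolation=cv2.INTER_CUBIC)
b=cv2.resize(s[115:215,225:355],None,fx=6,fy=6,interpolation=cv2.INTER_CUBIC)
cv2.imwrite('pics/ta.png',a);cv2.imwrite('pics/sa.png',b)
```

```text
(no output)
```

View pics/ta.png

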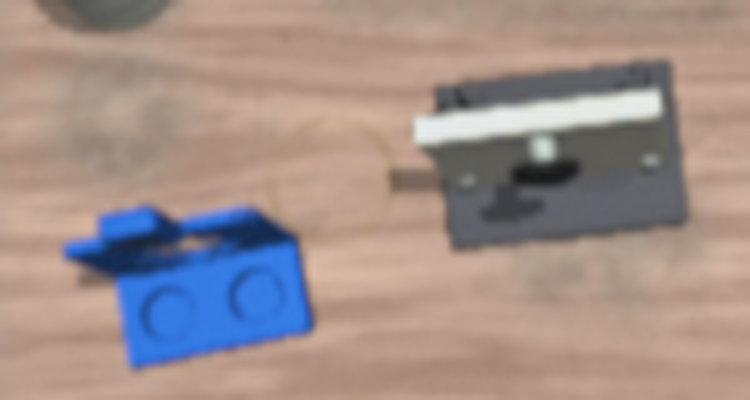

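View pics/sa.png

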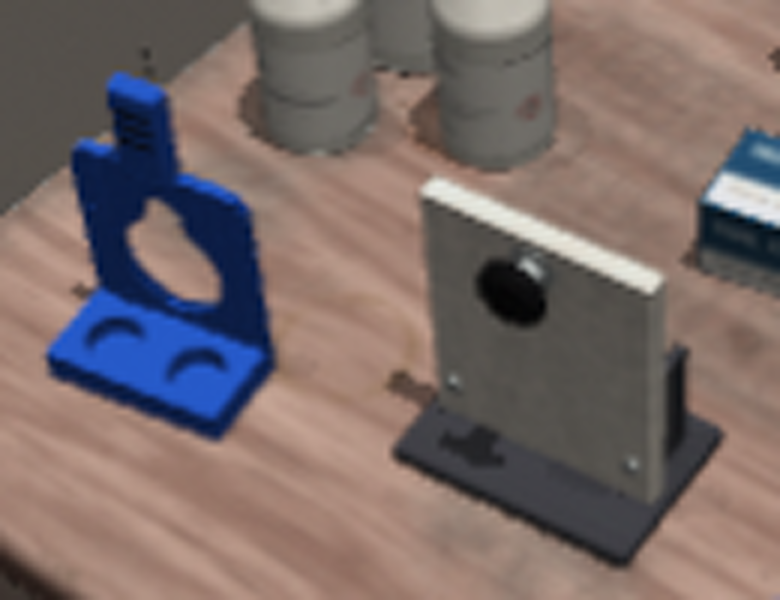

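```bash
cat >> h.py <<'E'
def ray(m,px,pose=None):
    px=np.array(px,float).reshape(-1,1,2)
    K=np.array([[m['fx'],0,m['cx']],[0,m['fy'],m['cy']],[0,0,1]])
    u=cv2.undistortPoints(px,K,np.array(m['dist'])).reshape(-1,2)
    d=np.c_[u[:,0],-u[:,1],-np.ones(len(u))]
    if pose is None: R,e=m['rotation'],m['eye']
    else:
        T=m['tool_from_camera']; R=pose[1]@T[:3,:3]; e=pose[0]+pose[1]@T[:3,3]
    return np.array(e),d@np.array(R).T
def onz(m,px,z,pose=None):
    e,d=ray(m,px,pose); return e+d*((z-e[2])/d[:,2])[:,None]
def proj(m,P,pose=None):
    P=np.atleast_2d(P)
    if pose is None: R,e=m['rotation'],m['eye']
    else:
        T=m['tool_from_camera']; R=pose[1]@T[:3,:3]; e=pose[0]+pose[1]@T[:3,3]
    c=(P-np.array(e))@np.array(R)
    c=c*[1,-1,-1]
    K=np.array([[m['fx'],0,m['cx']],[0,m['fy'],m['cy']],[0,0,1]])
    return cv2.projectPoints(c,np.zeros(3),np.zeros(3),K,np.array(m['dist']))[0].reshape(-1,2)
E
python3 - <<'E'
from h import *
np.set_printoptions(precision=4,suppress=True)
t=camera_model('top');s=camera_model('scene')
T=lambda x,y:(165+(x+.5)/5-.5,165+(y+.5)/5-.5)
S=lambda x,y:(225+(x+.5)/6-.5,115+(y+.5)/6-.5)
print('tab top (front L,R, back R,L)',onz(t,[T(105,238),T(168,230),T(150,206),T(100,213)],.158))
print('ledge top FL FR',onz(t,[T(133,365),T(306,333)],.016), onz(s,[S(50,355),S(218,425),S(272,355)],.016))
print('tab scene top',onz(s,[S(112,80),S(165,95)],.158))
print('board top front L,R',onz(t,[T(416,142),T(662,117)],.142), onz(s,[S(424,192),S(655,292)],.142))
print('stud head c scene',onz(s,[S(512,292)],.126),'top',onz(t,[T(548,172)],.126))
print('foot corners scene front',onz(s,[S(395,450),S(625,560),S(720,432)],.01), 'top',onz(t,[T(455,247),T(688,217)],.01))
print('machine corner',onz(s,[(192,170),(283,100)],0), onz(s,[(192,165)],0),onz(t,[(158,262),(158,110)],0))
E
```

```text
tab top (front L,R, back R,L) [[0.4594 0.2849 0.158 ]
 [0.4625 0.2578 0.158 ]
 [0.473  0.2658 0.158 ]
 [0.4703 0.2873 0.158 ]]
ledge top FL FR [[0.4152 0.3105 0.016 ]
 [0.4298 0.2257 0.016 ]] [[0.4194 0.3108 0.016 ]
 [0.4349 0.2217 0.016 ]
 [0.4795 0.2304 0.016 ]]
tab scene top [[0.468  0.2882 0.158 ]
 [0.4745 0.264  0.158 ]]
board top front L,R [[0.5022 0.1537 0.142 ]
 [0.5119 0.0456 0.142 ]] [[0.5066 0.1532 0.142 ]
 [0.5184 0.0457 0.142 ]]
stud head c scene [[0.4963 0.1001 0.126 ]] top [[0.4906 0.0971 0.126 ]]
foot corners scene front [[0.4743 0.1541 0.01  ]
 [0.4869 0.0378 0.01  ]
 [0.5674 0.0475 0.01  ]] top [[0.4721 0.1535 0.01  ]
 [0.4856 0.0377 0.01  ]]
machine corner [[0.3684 0.4266 0.    ]
 [0.7476 0.4214 0.    ]] [[0.3811 0.4412 0.    ]] [[0.3571 0.396  0.    ]
 [0.7496 0.4109 0.    ]]
```

Emit:
step_arm(moves=[[[0.015, -0.035, 0.012, 0, 0, 4, 1], [0.015, -0.035, 0.012, 0, 0, 4, 1], [0.015, -0.035, 0.012, 0, 0, 4, 1], [0.015, -0.035, 0.012, 0, 0, 4, 1], [0.028, -0.02, 0.007, 0, 0, 4, 1], [0.028, -0.02, 0.007, 0, 0, 4, 1], [0.028, -0.02, 0.007, 0, 0, 4, 1], [0.028, -0.02, 0.007, 0, 0, 4.5, 1]]])

```text
time_s: 0.77
ee_pos: [0.3856, 0.2859, 0.2605]
ee_rot: [[-0.173, 0.985, 0.0], [0.985, 0.173, 0.0], [0.0, 0.0, -1.0]]
force: [-0.4, 0.4, 0.1]
finger_gap: 0.094
```

Emit:
step_arm(moves=[[[0.021, -0.003, 0, 0, 0, 0, 1], [0.021, -0.003, 0, 0, 0, 0, 1], [0.021, -0.003, 0, 0, 0, 0, 1], [0.021, -0.004, 0, 0, 0, 0, 1], [0, 0, 0, 0, 0, 0, 1], [0, 0, 0, 0, 0, 0, 1]]])

```text
time_s: 1.27
ee_pos: [0.4688, 0.2739, 0.2594]
ee_rot: [[-0.169, 0.986, -0.001], [0.986, 0.169, -0.001], [-0.0, -0.001, -1.0]]
force: [-0.2, -0.4, -0.1]
finger_gap: 0.0942
```

Run:
```python
from h import *
s=bot.get_state();print(s['time_s'],s['ee_pos'],np.round(s['ee_rot'],3),s['joint_positions'])
im=capture('wrist');cv2.imwrite('pics/w1.png',im)
np.savez('w1.npz',p=s['ee_pos'],R=s['ee_rot'])
```

```text
1.2667 [0.4687744  0.27392369 0.25935608] [[-0.169  0.986 -0.001]
 [ 0.986  0.169 -0.001]
 [-0.    -0.001 -1.   ]] [ 2.64317283e+01  1.36803616e+01  8.16214282e+01  4.55405440e-03
  8.47823166e+01 -7.32733850e+01]
```

View pics/w1.png

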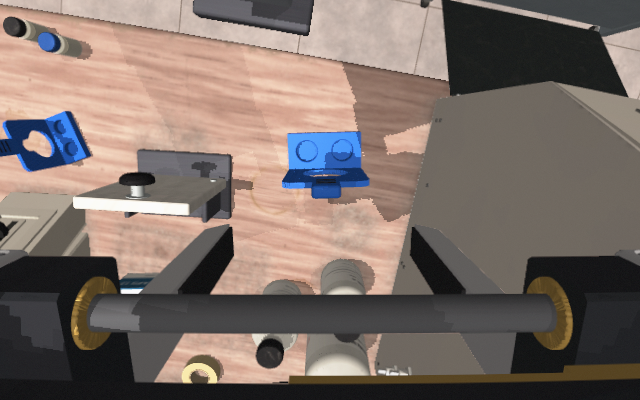

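Run:
```python
import cv2
t=cv2.imread('pics/w1.png')
cv2.imwrite('pics/wa.png',cv2.resize(t[120:210,270:380],None,fx=6,fy=6,interpolation=cv2.INTER_CUBIC))
cv2.imwrite('pics/wb.png',cv2.resize(t[140:225,65:245],None,fx=4,fy=4,interpolation=cv2.INTER_CUBIC))
```

```text
(no output)
```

View pics/wa.png

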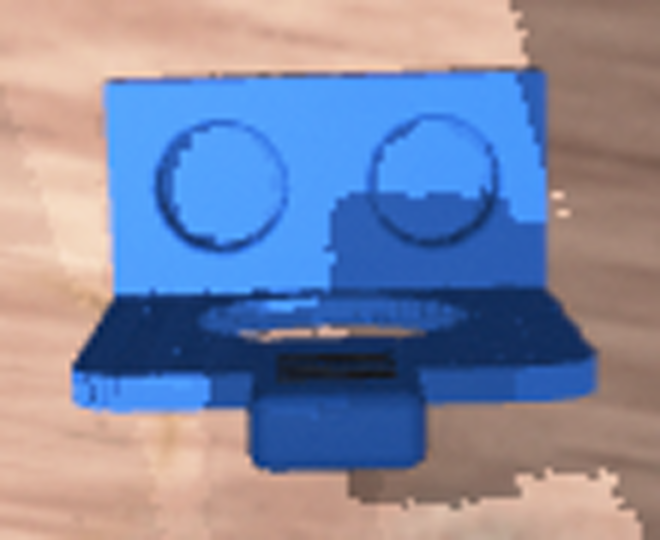

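View pics/wb.png

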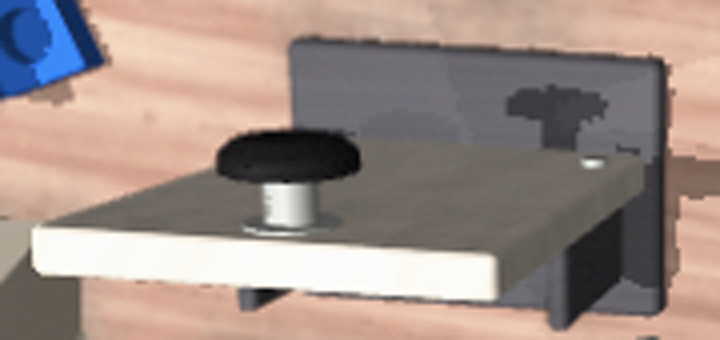

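Run:
```python
from h import *
np.set_printoptions(precision=4,suppress=True)
z=np.load('w1.npz');pose=(z['p'],z['R']);m=camera_model('wrist')
A=lambda x,y:(270+(x+.5)/6-.5,120+(y+.5)/6-.5)
B=lambda x,y:(65+(x+.5)/4-.5,140+(y+.5)/4-.5)
q=onz(m,[A(249,391),A(424,389),A(424,468),A(249,469)],.158,pose);print('tab',q,q.mean(0))
q=onz(m,[A(107,83),A(545,71),A(546,291),A(112,296)],.016,pose);print('ledge F',q,(q[0]+q[1])/2)
q=onz(m,[A(75,372),A(596,355)],.108,pose);print('plate front top',q,q.mean(0))
q=onz(m,[B(33,227),B(497,253)],.142,pose);print('board front top',q,q.mean(0))
q=onz(m,[B(498,298),B(33,272)],.142,pose);print('board back top',q)
q=onz(m,[B(292,40),B(663,62)],.010,pose);print('foot',q,q.mean(0))
# head ellipse centre & neck
print('head', onz(m,[B(289,150)],.126,pose), 'neck',onz(m,[B(289,205)],.130,pose))
```

```text
tab [[0.4628 0.2641 0.158 ]
 [0.4583 0.2886 0.158 ]
 [0.4697 0.2907 0.158 ]
 [0.4741 0.2659 0.158 ]] [0.4662 0.2773 0.158 ]
ledge F [[0.4325 0.2256 0.016 ]
 [0.4151 0.313  0.016 ]
 [0.4594 0.3219 0.016 ]
 [0.4756 0.2331 0.016 ]] [0.4238 0.2693 0.016 ]
plate front top [[0.4743 0.2352 0.108 ]
 [0.4569 0.3199 0.108 ]] [0.4656 0.2775 0.108 ]
board front top [[0.5135 0.0487 0.142 ]
 [0.5014 0.1563 0.142 ]] [0.5075 0.1025 0.142 ]
board back top [[0.5121 0.1575 0.142 ]
 [0.5244 0.0488 0.142 ]]
foot [[0.4839 0.0414 0.01  ]
 [0.4714 0.1583 0.01  ]] [0.4777 0.0999 0.01  ]
head [[0.4895 0.0994 0.126 ]] neck [[0.5018 0.1021 0.13  ]]
```

Emit:
step_arm(moves=[[[-0.0026, 0.0034, -0.03, 0, 0, 1.3, 1], [0, 0, -0.035, 0, 0, 0, 1], [0, 0, -0.035, 0, 0, 0, 1], [0, 0, -0.025, 0, 0, 0, 1], [0, 0, -0.014, 0, 0, 0, 1], [0, 0, 0, 0, 0, 0, 1]]])

```text
time_s: 1.82
ee_pos: [0.4638, 0.2773, 0.1184]
ee_rot: [[-0.193, 0.981, -0.004], [0.981, 0.193, -0.002], [-0.001, -0.005, -1.0]]
force: [-0.8, -0.2, -0.3]
finger_gap: 0.0942
```

Run:
```python
from h import *
s=bot.get_state();print(s['time_s'],s['ee_pos'],np.round(s['ee_rot'],3),s['force'])
im=capture('wrist');cv2.imwrite('pics/w2.png',im)
```

```text
1.8167 [0.46379173 0.27732659 0.11837488] [[-0.193  0.981 -0.004]
 [ 0.981  0.193 -0.002]
 [-0.001 -0.005 -1.   ]] [-0.80427899 -0.17094902 -0.34770853]
```

View pics/w2.png

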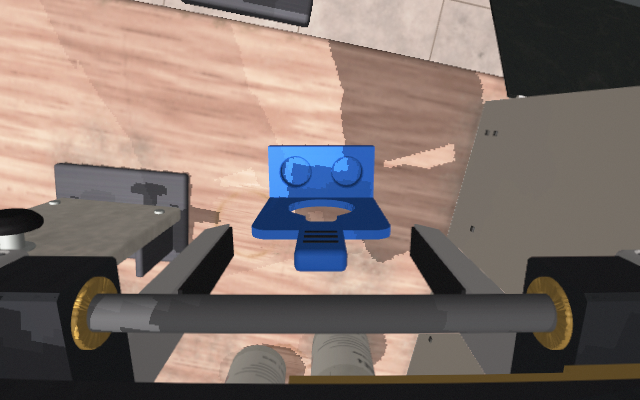

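The tab at (321,245) is centred between the fingers, so I'll close.

Emit:
step_arm(moves=[[[0, 0, 0, 0, 0, 0, -1], [0, 0, 0, 0, 0, 0, -1], [0, 0, 0, 0, 0, 0, -1], [0, 0, 0, 0, 0, 0, -1], [0, 0, 0, 0, 0, 0, -1], [0, 0, 0, 0, 0, 0, -1], [0, 0, 0, 0, 0, 0, -1], [0, 0, 0, 0, 0, 0, -1]]])

```text
time_s: 2.53
ee_pos: [0.466, 0.2776, 0.1212]
ee_rot: [[-0.192, 0.981, 0.0], [0.981, 0.192, 0.0], [0.0, 0.0, -1.0]]
force: [-0.6, 0.8, -0.8]
finger_gap: 0.044
```

Emit:
step_arm(moves=[[[0, 0, 0, 0, 0, 0, -1], [0, 0, 0, 0, 0, 0, -1], [0, 0, 0, 0, 0, 0, -1], [0, 0, 0, 0, 0, 0, -1], [0, 0, 0, 0, 0, 0, -1], [0, 0, 0, 0, 0, 0, -1]]])

```text
time_s: 3.03
ee_pos: [0.466, 0.2776, 0.1211]
ee_rot: [[-0.192, 0.981, 0.0], [0.981, 0.192, -0.0], [-0.0, 0.0, -1.0]]
force: [-0.1, -0.1, -0.1]
finger_gap: 0.0259
```

Emit:
step_arm(moves=[[[0, 0, 0.01, 0, 0, 0, -1], [0, 0, 0.03, 0, 0, 0, -1], [-0.004, 0, 0.036, 0, 0, 0, -1], [-0.01, -0.02, 0, 0, 0, -1, -1], [0, -0.035, 0, 0, 0, -1, -1], [0, -0.035, 0, 0, 0, -1, -1], [0, -0.035, 0, 0, 0, -1, -1], [0, -0.035, 0, 0, 0, -0.8, -1]]])

```text
time_s: 3.7
ee_pos: [0.4516, 0.1163, 0.1979]
ee_rot: [[-0.109, 0.994, 0.001], [0.994, 0.109, 0.0], [0.0, 0.001, -1.0]]
force: [0.5, 0.3, -1.6]
finger_gap: 0.0255
```

Emit:
step_arm(moves=[[[0, -0.023, 0, 0, 0, 0, -1], [0, 0, 0, 0, 0, 0, -1], [0, 0, 0, 0, 0, 0, -1], [0, 0, 0, 0, 0, 0, -1]]])

```text
time_s: 4.03
ee_pos: [0.452, 0.0951, 0.1976]
ee_rot: [[-0.109, 0.994, 0.0], [0.994, 0.109, 0.0], [0.0, 0.0, -1.0]]
force: [-0.8, 0.3, -1.6]
finger_gap: 0.0256
```

Run:
```python
from h import *
s=bot.get_state();print(s['time_s'],s['ee_pos'],np.round(s['ee_rot'],3),s['force'],s['finger_gap'])
np.savez('w3.npz',p=s['ee_pos'],R=s['ee_rot'])
im=capture('wrist');cv2.imwrite('pics/w3.png',im)
t=capture('scene');cv2.imwrite('pics/s3.png',t)
cv2.imwrite('pics/s3z.png',cv2.resize(t[90:220,240:400],None,fx=4,fy=4,interpolation=cv2.INTER_CUBIC))
```

```text
4.0333 [0.4520325  0.09507117 0.19760672] [[-0.109  0.994  0.   ]
 [ 0.994  0.109  0.   ]
 [ 0.     0.    -1.   ]] [-0.77782427  0.25254568 -1.57466715] 0.025570664294998664
```

View pics/w3.png

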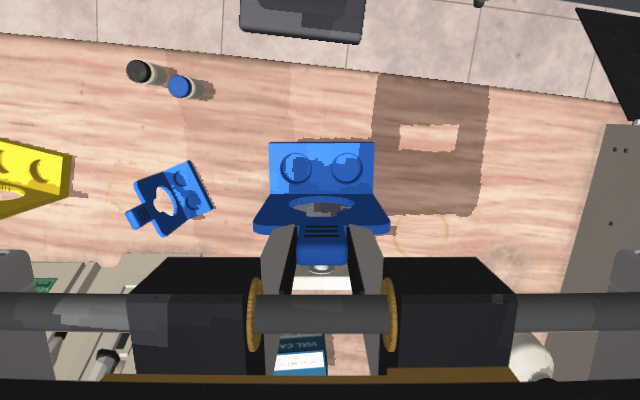

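View pics/s3z.png

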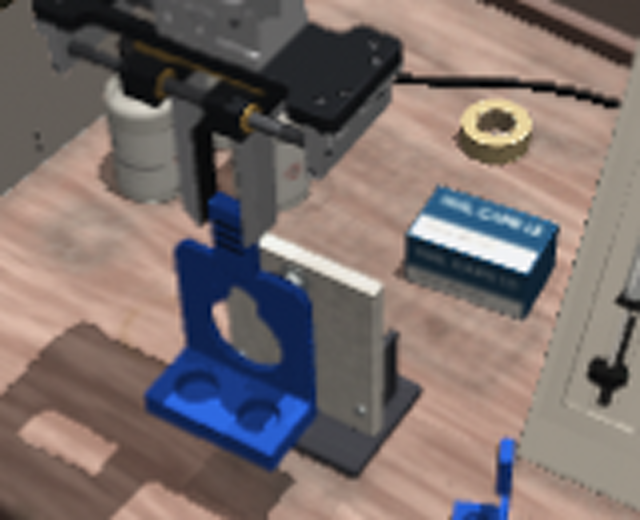

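Emit:
step_arm(moves=[[[0.0099, 0.0011, 0, 0, 0, 0, -1], [0.0099, 0.0011, 0, 0, 0, 0, -1], [0.0099, 0.0011, 0, 0, 0, 0, -1], [0.007, 0.0008, 0, 0, 0, 0, -1], [0.005, 0.0005, 0, 0, 0, 0, -1], [0, 0, 0, 0, 0, 0, -1]]])

```text
time_s: 4.63
ee_pos: [0.4941, 0.0997, 0.1969]
ee_rot: [[-0.11, 0.994, -0.0], [0.994, 0.11, -0.0], [0.0, -0.0, -1.0]]
force: [-0.3, -1.6, -1.3]
finger_gap: 0.0257
```

Run:
```python
from h import *
s=bot.get_state();print(s['time_s'],s['ee_pos'],s['force'],s['finger_gap'])
im=capture('wrist');cv2.imwrite('pics/w4.png',cv2.resize(im[130:300,220:420],None,fx=4,fy=3.5,interpolation=cv2.INTER_CUBIC))
t=capture('scene')
cv2.imwrite('pics/s4z.png',cv2.resize(t[90:220,260:380],None,fx=5,fy=4.5,interpolation=cv2.INTER_CUBIC))
```

```text
4.6333 [0.4940713  0.09973906 0.19687769] [-0.29315779 -1.55368329 -1.2534834 ] 0.025717462380885108
```

View pics/w4.png

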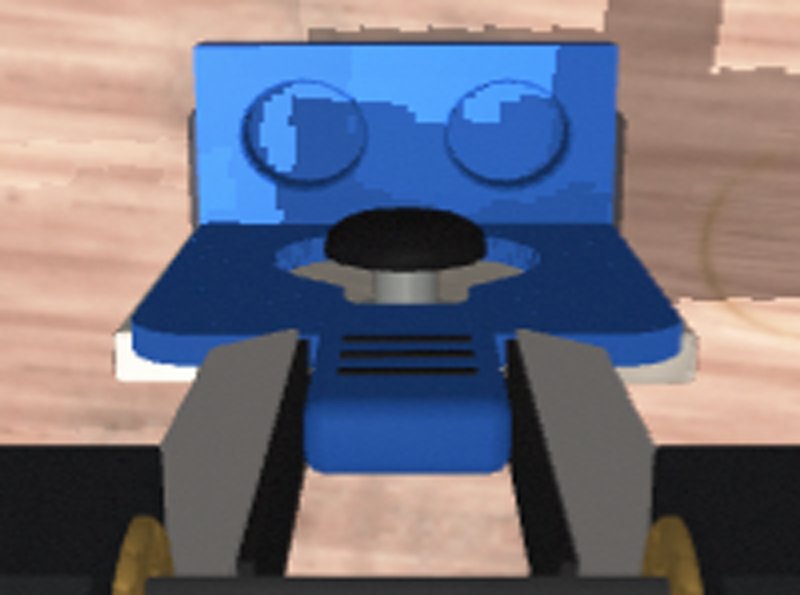

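View pics/s4z.png

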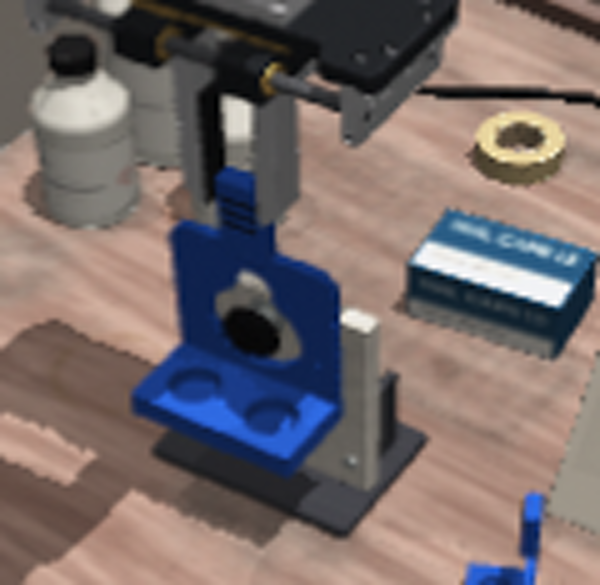

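The head is visible inside the round hole and centred (head 407, hole 408 in the zoom). I'll advance gently until it touches the board.

Emit:
step_arm(moves=[[[0.002, 0.0002, 0, 0, 0, 0, -1], [0.002, 0.0002, 0, 0, 0, 0, -1], [0.001, 0.0001, 0, 0, 0, 0, -1], [0, 0, 0, 0, 0, 0, -1], [0, 0, 0, 0, 0, 0, -1]]])

```text
time_s: 5.15
ee_pos: [0.4986, 0.0997, 0.1972]
ee_rot: [[-0.109, 0.994, -0.0], [0.994, 0.109, -0.0], [-0.0, -0.0, -1.0]]
force: [-0.4, -0.3, -2.2]
finger_gap: 0.0255
```

Emit:
step_arm(moves=[[[0.001, 0.0001, 0, 0, 0, 0, -1], [0, 0, 0, 0, 0, 0, -1], [0.001, 0.0001, 0, 0, 0, 0, -1], [0, 0, 0, 0, 0, 0, -1], [0, 0, 0, 0, 0, 0, -1]]])

```text
time_s: 5.57
ee_pos: [0.5007, 0.1, 0.1971]
ee_rot: [[-0.109, 0.994, -0.0], [0.994, 0.109, 0.0], [0.0, -0.0, -1.0]]
force: [0.1, 0.2, -0.4]
finger_gap: 0.0256
```

Emit:
step_arm(moves=[[[0.001, 0.0001, 0, 0, 0, 0, -1], [0, 0, 0, 0, 0, 0, -1], [0.001, 0.0001, 0, 0, 0, 0, -1], [0, 0, 0, 0, 0, 0, -1]]])

```text
time_s: 5.9
ee_pos: [0.5025, 0.1002, 0.1971]
ee_rot: [[-0.109, 0.994, -0.001], [0.994, 0.109, -0.0], [0.0, -0.001, -1.0]]
force: [-3.8, 0.9, -0.4]
finger_gap: 0.0257
```

Run:
```python
from h import *
s=bot.get_state();print(s['time_s'],s['ee_pos'],s['force'],s['finger_gap'])
im=capture('wrist');cv2.imwrite('pics/w5.png',cv2.resize(im[130:300,220:420],None,fx=4,fy=3.5,interpolation=cv2.INTER_CUBIC))
```

```text
5.9 [0.50247092 0.1001522  0.19709774] [-3.79452813  0.9211231  -0.43593346] 0.0257381441794875
```

View pics/w5.png

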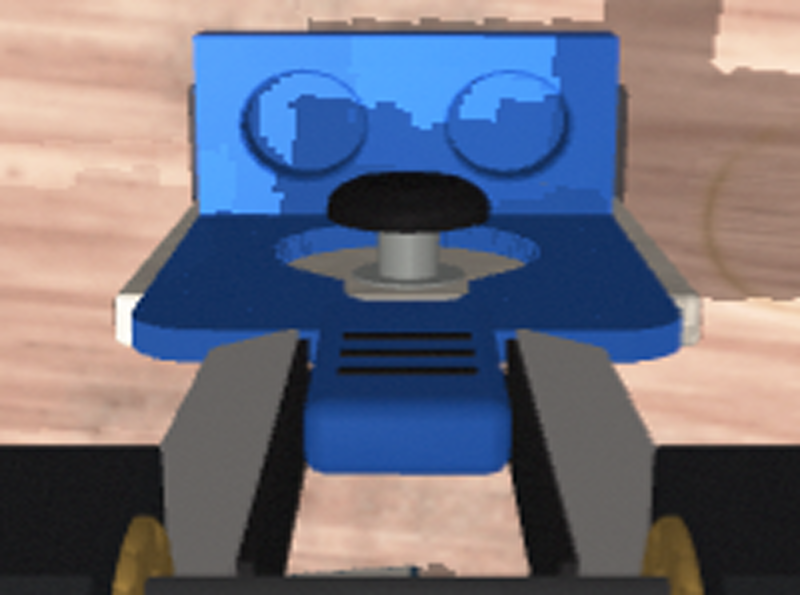

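There is light contact at 3.8 N and the plate is flush and centred. I'll back off 1 mm and lower.

Emit:
step_arm(moves=[[[-0.001, -0.0001, 0, 0, 0, 0, -1], [0, 0, -0.008, 0, 0, 0, -1], [0, 0, -0.008, 0, 0, 0, -1], [0, 0, -0.008, 0, 0, 0, -1], [0, 0, -0.005, 0, 0, 0, -1], [0, 0, -0.003, 0, 0, 0, -1], [0, 0, 0, 0, 0, 0, -1]]])

```text
time_s: 6.53
ee_pos: [0.5013, 0.1, 0.1642]
ee_rot: [[-0.109, 0.994, -0.001], [0.994, 0.109, -0.0], [-0.0, -0.001, -1.0]]
force: [-1.4, 0.2, -2.2]
finger_gap: 0.0255
```

Emit:
step_arm(moves=[[[0, 0, -0.0015, 0, 0, 0, -1], [0, 0, 0, 0, 0, 0, -1], [0, 0, -0.001, 0, 0, 0, -1], [0, 0, 0, 0, 0, 0, -1]]])

```text
time_s: 6.87
ee_pos: [0.5016, 0.1001, 0.1627]
ee_rot: [[-0.109, 0.994, -0.0], [0.994, 0.109, -0.0], [-0.0, -0.0, -1.0]]
force: [-3.6, -1.2, -1.3]
finger_gap: 0.0256
```

Emit:
step_arm(moves=[[[-0.0005, 0, -0.001, 0, 0, 0, -1], [0, 0, 0, 0, 0, 0, -1], [0, 0, -0.001, 0, 0, 0, -1], [0, 0, 0, 0, 0, 0, -1], [0, 0, 0, 0, 0, 0, -1]]])

```text
time_s: 7.28
ee_pos: [0.5013, 0.1001, 0.1608]
ee_rot: [[-0.109, 0.994, 0.001], [0.994, 0.109, 0.0], [-0.0, 0.001, -1.0]]
force: [-2.3, -0.8, 1.2]
finger_gap: 0.0256
```

Run:
```python
from h import *
s=bot.get_state();print(s['time_s'],s['ee_pos'],s['force'],s['finger_gap'])
im=capture('wrist');cv2.imwrite('pics/w6.png',cv2.resize(im[130:300,220:420],None,fx=4,fy=3.5,interpolation=cv2.INTER_CUBIC))
```

```text
7.2833 [0.50132744 0.10005124 0.1608487 ] [-2.30520052 -0.7638218   1.19460438] 0.025579201567403727
```

View pics/w6.png

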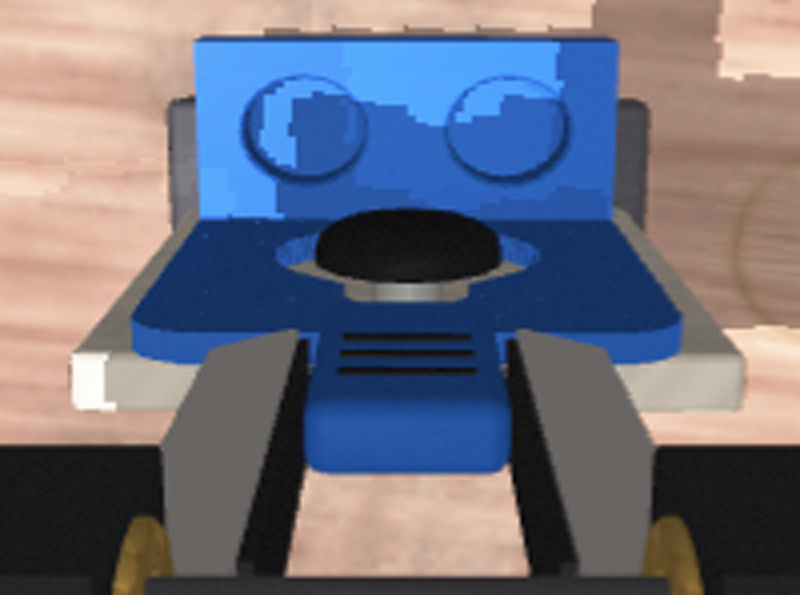

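Contact shows at TCP z = 0.1608, against 0.161 expected. I'll press slightly more to confirm, then release.

Emit:
step_arm(moves=[[[0, 0, -0.0007, 0, 0, 0, -1], [0, 0, 0, 0, 0, 0, -1], [0, 0, 0, 0, 0, 0, -1]]])

```text
time_s: 7.58
ee_pos: [0.5015, 0.1001, 0.1606]
ee_rot: [[-0.109, 0.994, 0.001], [0.994, 0.109, 0.0], [-0.0, 0.001, -1.0]]
force: [-4.0, -0.7, 7.3]
finger_gap: 0.0255
```

Emit:
step_arm(moves=[[[0, 0, 0, 0, 0, 0, 0], [0, 0, 0, 0, 0, 0, 0], [0, 0, 0, 0, 0, 0, 0], [0, 0, 0, 0, 0, 0, 0], [0, 0, 0, 0, 0, 0, 0], [0, 0, 0, 0, 0, 0, 0]]])

```text
time_s: 8.08
ee_pos: [0.5012, 0.1001, 0.1599]
ee_rot: [[-0.109, 0.994, -0.0], [0.994, 0.109, -0.0], [-0.0, -0.0, -1.0]]
force: [0.0, 0.0, 0.4]
finger_gap: 0.0469
```

Run:
```python
from h import *
s=bot.get_state();print(s['time_s'],s['ee_pos'],s['force'],s['finger_gap'])
im=capture('wrist');cv2.imwrite('pics/w7.png',cv2.resize(im[130:300,220:420],None,fx=4,fy=3.5,interpolation=cv2.INTER_CUBIC))
```

```text
8.0833 [0.50117837 0.10005953 0.15987407] [0.03499682 0.04276821 0.39055656] 0.04689935376909674
```

View pics/w7.png

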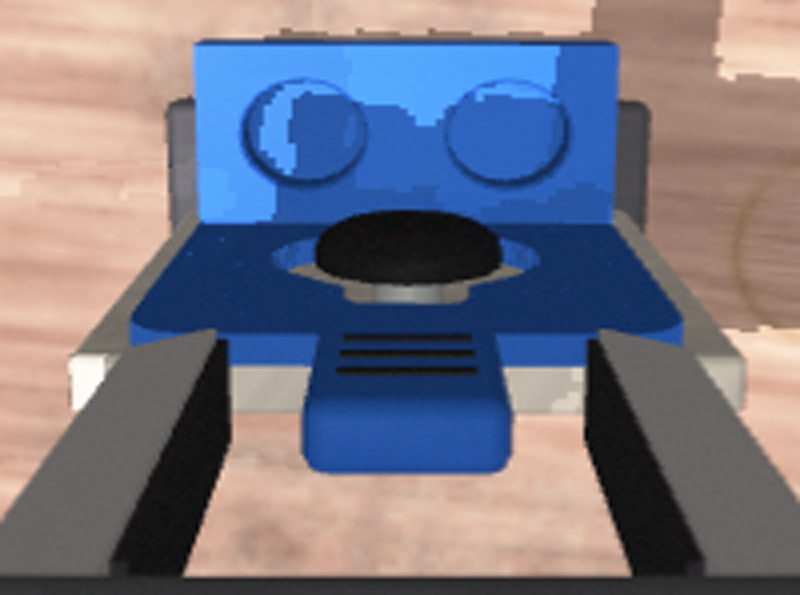

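The shelf stayed in place with the fingers clear of the tab. I'll retreat straight up and check.

Emit:
step_arm(moves=[[[0, 0, 0.01, 0, 0, 0, 0], [0, 0, 0.02, 0, 0, 0, 0], [0, 0, 0.03, 0, 0, 0, 0], [0, 0, 0.03, 0, 0, 0, 0], [0, 0, 0.03, 0, 0, 0, 0], [0, 0, 0, 0, 0, 0, 0], [0, 0, 0, 0, 0, 0, 0], [0, 0, 0, 0, 0, 0, 0]]])

```text
time_s: 8.8
ee_pos: [0.5009, 0.1, 0.2795]
ee_rot: [[-0.109, 0.994, -0.001], [0.994, 0.109, -0.0], [-0.0, -0.001, -1.0]]
force: [0.4, 0.4, -0.4]
finger_gap: 0.0468
```

Run:
```python
from h import *
s=bot.get_state();print(s['time_s'],s['ee_pos'],s['force'],s['finger_gap'])
im=capture('wrist');a=cv2.resize(im[110:240,250:390],None,fx=3,fy=3,interpolation=cv2.INTER_CUBIC)
np.savez('w8.npz',p=s['ee_pos'],R=s['ee_rot']);cv2.imwrite('pics/w8f.png',im)
t=capture('scene');b=cv2.resize(t[90:220,260:380],None,fx=3,fy=3,interpolation=cv2.INTER_CUBIC)
cv2.imwrite('pics/f8.png',np.hstack([a,b]))
```

```text
8.8 [0.50088714 0.10002948 0.27954911] [ 0.38048449  0.44083957 -0.35522442] 0.04683473538262572
```

View pics/f8.png

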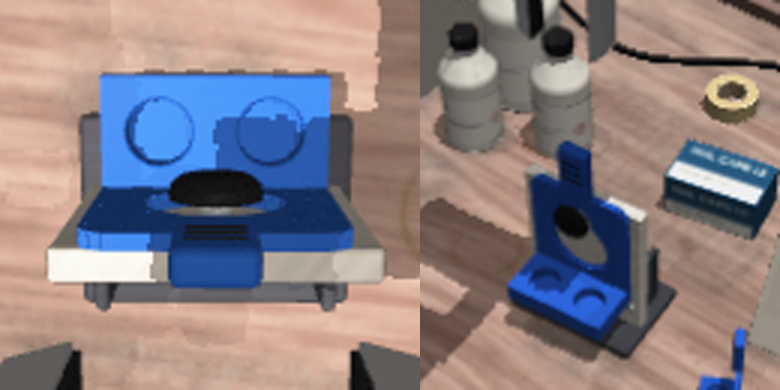

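Run:
```python
from h import *
z=np.load('w8.npz');pose=(z['p'],z['R']);m=camera_model('wrist')
A=lambda x,y:(250+(x+.5)/3-.5,110+(y+.5)/3-.5)
print(onz(m,[A(171,250),A(262,250),A(262,285),A(171,285)],.198,pose))
print('ledge',onz(m,[A(101,74),A(329,73)],.056,pose))
bot.finish_job()
```

```text
[[0.49759126 0.08784438 0.198     ]
 [0.49494261 0.11208903 0.198     ]
 [0.50454899 0.11323308 0.198     ]
 [0.50721823 0.08880422 0.198     ]]
ledge [[0.4623069  0.0511215  0.056     ]
 [0.45230077 0.13926275 0.056     ]]
the job is handed in; nothing more can be done
```

The blue shelf is hanging on the white stand's stud and the job is handed in. It finished at about 9 s on the robot's clock; no verdict was reported.

- **Grip and fit:** I gripped the larger blue shelf by its tab and passed the stud head through the large end of the keyhole. The back touched the board with about 4 N.
- **Lowering:** I lowered it about 36 mm until the stud took the load. Contact came at TCP height 0.161 m, as expected for fully home. Pressing slightly further raised the upward force to 7 N. I then opened the gripper and moved straight up 120 mm.
- **Last checks:**
  - Both pictures show the shelf hanging upright, with the head in front of the narrow slot.
  - The tab centre is 44 mm horizontally from the ledge's front edge, as it should be for an untilted shelf.
  - The tool force is about zero and the gripper is clear.
- **Not checked:** I never moved near the yellow shelf, but I did not measure it again at the end.
- **Disagreement:** The cameras differed by up to about 5 mm on the stand's x position. Closing in on contact with the board settled this.

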